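# Sort display-stand feet by sliding them into a gauge rail

## Robot

A 7-joint arm with a two-finger parallel gripper is mounted at the origin on the work surface. World frame = base frame: x ahead of the robot, y to its left, z up, the work surface at z = 0. Lengths are in m, angles in rad, forces in N, time in s.
With the tool pointing down it reaches from about 0.425 to 0.95 m from the base axis. Payload 4.7 kg.
Tool frame: the origin (TCP) lies on the centre line of the jaws, within the pads' length; the fingertips stand robot.nose_length ahead of it and the grasp point (between the pads) lies 8 mm behind it (robot.nose_length is the distance from the TCP to the fingertips, in m); z points along the fingers, x is the direction in which the jaws open and shut, and the axes are right-handed (so a half turn about z gives the same grasp; the last joint's range is limited). The gripper opens to 85 mm and grips with 20 to 120 N. Pads are 22 mm wide; open, the fingers measure 114 mm over their backs; the gripper's body (76 mm by 85 mm) begins 54 mm behind the grasp point. The pads swing forward as they close: fully open they stand 13 mm farther back than shut.
Start: joints at [1.087, 0.469, -0.049, 1.532, 0.024, 1.141, -0.082], TCP at [0.297, -0.606, 0.242] pointing down, gripper open.
Joint ranges: [-2.59, 2.59], [-0.33, 1.99], [-1.39, 1.29], [0.1, 2.45], [-1.04, 4.18], [0.21, 1.99], [-2.66, 2.66]. Speed limits (rad/s): [2.57, 2.57, 3.14, 3.14, 3.14, 3.14, 3.14].

## Interface

Orientations are given as [roll, pitch, yaw] about the fixed x, y, z axes, in that order (R = Rz(yaw) Ry(pitch) Rx(roll)).
In Python, from plant import robot gives the robot as it stands. Calls block until the motion is done:
- robot.goto(position, orientation): joint-space move of the TCP to a pose.
- robot.move_straight(position, vel=0.15, attitude=None, contact_N=None): straight line of the TCP; attitude=None keeps the orientation; vel is the mean speed in m/s. With contact_N (N) it stops when the force on the tool has changed by that much, and returns True; else False.
- robot.move_joints(angles): joint-space move.
- robot.grip(opening, strength=None): opening from 0.0 (shut) to 1.0 (fully open); strength is the grip in N (None keeps the last); returns when the fingers have stopped.
- robot.sleep(seconds).
- robot.inverse_kinematics(position, orientation): joint angles nearest the present ones, or None.
- robot.sense(): the state.
- robot.grab_frame(name): name is "side" or "top"; returns a dict with "image" (400x640x3 uint8, red, green, blue), "range_z" (400x640 float32, m along the optical axis (not along the pixel's ray), 0 where there is no reading), "fx", "fy", "cx", "cy" (pixels), "dist_coeffs" ([k1, k2, p1, p2, k3] as OpenCV has them; the pictures are not rectified), "R" (3x3) and "t" (3): a world point X has camera coordinates R X + t. Camera axes: x right, y down, z forward; pixel columns grow to the right and rows downward; lengths in m; the calibration is good to about 2 mm. A picture is of the moment at which its call begins.
A pose or a line that the arm cannot do raises robot.IKError and nothing moves.
- robot.close_job(): hands the job in, once; it reports no verdict.
The state is a dict: "t": time; "joint_pos": joint angles; "joint_velocities": joint speeds; "effort": joint torques, N m; "tcp_pos": TCP position; "tcp_rot": TCP orientation; "wrist_force": force on the tool from outside, world axes, zero at the start; "torque": the same for the moment, N m; "opening": opening from 0.0 (shut) to 1.0 (fully open).
Only numpy, scipy, OpenCV 4.12 (cv2) and the standard library are available. Lean on these libraries where they do the work, as an engineer would, in place of code of your own. Each camera call takes 0.05 s, during which the arm holds its last target.

## Task

Sort the loose display-stand feet on the repair bench: swing the keeper arm well clear of the gauge rail's mouth (a quarter turn), slide every foot whose base fits under the rail's lips in through the mouth until its base is wholly inside, and stand every foot that does not fit upright in the grey reject tray beside the rail. When all feet are sorted, swing the keeper arm back square across the rail and leave the other things on the bench where they are.

Things in the scene. Friction and masses are not known exactly. Their poses are not given: they have to be found in the camera images.
- rail: fixed aluminium gauge rail, 260 mm long, 78 wide, 21 high: a T-slot, its floor the bench. Origin: its centre at bench height; y runs along the slot, mouth at y = +130 mm, end stop at -130. Channel 54 mm wide; lips 15 to 21 mm above the bench leave a 30 mm slot for the studs. Low guides (15 mm) flare beyond the mouth to 90 mm apart at y = 165. Holds four sound feet (50 mm each) in a row
- mouth (a point): middle of the rail's mouth at bench height (rail frame 0, 130, 0 mm); the axes are the rail's
- gate (a joint): keeper arm on the rail, turning on a vertical pin; stays where left (friction 0.12 N m), range -0.4 to 2.3 rad. 0 = square across the slot at y = 120 mm, pointing to the rail's -x; grows as it swings outward over the mouth (clockwise from above); 1.57 = pointing to the rail's +y, clear of the mouth on its +x side. Arm 12 mm wide, 33 to 43 mm above the bench
- gate_hinge (a point): on the pin of the keeper arm, 80 mm above the bench (rail frame 52, 120 mm)
- gate_knob (a point): top centre of the keeper arm's upright black knob, 20 mm across, its top 80 mm above the bench, the free part 43 to 80 mm above the bench, 110 mm from the pin; it moves with the arm. The point's x axis points from the knob to the pin
- tray: grey plastic reject tray, fixed, 130 x 250 mm (x, y), 30 mm high, walls and floor about 4 mm. Origin: centre of its underside; y along its length
- foot_1: display-stand foot (may be absent): flat round steel base, 18 mm stud, black round grip 24 mm across from 45 to 90 mm up; 90 mm tall, about 0.28 kg, bottom-heavy, starts standing loose. Base 50 mm across, 10 mm thick if sound; others are 58 mm across or 20 mm thick and cannot enter the rail. Which foot is which is not told: try it or look. Origin: centre of the underside; z up the stud
- foot_2: display-stand foot (may be absent): flat round steel base, 18 mm stud, black round grip 24 mm across from 45 to 90 mm up; 90 mm tall, about 0.28 kg, bottom-heavy, starts standing loose. Base 50 mm across, 10 mm thick if sound; others are 58 mm across or 20 mm thick and cannot enter the rail. Which foot is which is not told: try it or look. Origin: centre of the underside; z up the stud
- foot_3: display-stand foot (may be absent): flat round steel base, 18 mm stud, black round grip 24 mm across from 45 to 90 mm up; 90 mm tall, about 0.28 kg, bottom-heavy, starts standing loose. Base 50 mm across, 10 mm thick if sound; others are 58 mm across or 20 mm thick and cannot enter the rail. Which foot is which is not told: try it or look. Origin: centre of the underside; z up the stud
- foot_4: display-stand foot (may be absent): flat round steel base, 18 mm stud, black round grip 24 mm across from 45 to 90 mm up; 90 mm tall, about 0.28 kg, bottom-heavy, starts standing loose. Base 50 mm across, 10 mm thick if sound; others are 58 mm across or 20 mm thick and cannot enter the rail. Which foot is which is not told: try it or look. Origin: centre of the underside; z up the stud
- foot_5: display-stand foot (may be absent): flat round steel base, 18 mm stud, black round grip 24 mm across from 45 to 90 mm up; 90 mm tall, about 0.28 kg, bottom-heavy, starts standing loose. Base 50 mm across, 10 mm thick if sound; others are 58 mm across or 20 mm thick and cannot enter the rail. Which foot is which is not told: try it or look. Origin: centre of the underside; z up the stud
- foot_6: display-stand foot (may be absent): flat round steel base, 18 mm stud, black round grip 24 mm across from 45 to 90 mm up; 90 mm tall, about 0.28 kg, bottom-heavy, starts standing loose. Base 50 mm across, 10 mm thick if sound; others are 58 mm across or 20 mm thick and cannot enter the rail. Which foot is which is not told: try it or look. Origin: centre of the underside; z up the stud
- foot_7: display-stand foot (may be absent): flat round steel base, 18 mm stud, black round grip 24 mm across from 45 to 90 mm up; 90 mm tall, about 0.28 kg, bottom-heavy, starts standing loose. Base 50 mm across, 10 mm thick if sound; others are 58 mm across or 20 mm thick and cannot enter the rail. Which foot is which is not told: try it or look. Origin: centre of the underside; z up the stud
- tape_roll: bystander: flat-lying cream tape roll, 80 mm across, 45 mm high; origin under its centre
- blue_tape: bystander: roll of blue tape, 120 mm across, 20 mm high; origin under its centre
- phone: bystander: yellow phone lying flat, 150 x 76 x 9 mm; origin under its centre
- circuit_board: bystander: green circuit board, 110 x 170 mm, up to 25 mm high; origin under its centre
- screwdriver: bystander: screwdriver lying on the bench
- spray_can: bystander: white spray can, 60 mm across, 170 mm high; origin under its centre
- carton: bystander: small cardboard carton, 90 x 60 x 70 mm; origin under its centre
There are look-alikes about, which are no part of the job. Leave any orange or turquoise look-alike of the foot_5 alone. Leave any blue or yellow look-alike of the foot_2 alone.

How it is judged:
By the outcome, as a careful person would: the job done as asked, in the order asked, and still so for the second after the job is handed in, with the robot touching nothing.
Of foot_1, foot_2, foot_3, foot_4, foot_5, foot_6, foot_7 only 4 to 5 are there at a start; the rules pass over those that are not, and their reading is None.
At some moment in a run one of foot_1, foot_2, foot_3, foot_4, foot_5, foot_6, foot_7 may be knocked a few centimetres aside while the robot is not near it.
Once in a run the grip may slacken for a moment while it holds something.
It also fails if it takes over 210 s, if anything falls off the work surface, if the arm or the gripper's body presses on something with over 40 N, if the wrist force passes 120 N, or if a joint passes its speed limit or range.

## Working session

There is one attempt and no reset: what is moved stays moved. The work goes in short steps, each a Python script; the robot and the scene stay as the last script left them, time stands still between calls to the robot, and variables do not carry over. Pictures are saved under pics/ and viewed, and the job is handed in when it is done.

```bash
ls; mkdir -p pics; python3 - <<'E'
from plant import robot
import cv2,numpy as np
print(robot.sense(), robot.nose_length)
for n in("top","side"):
    f=robot.grab_frame(n); cv2.imwrite(f"pics/{n}0.png",f["image"][:,:,::-1])
    print(n,f["fx"],f["fy"],f["cx"],f["cy"],f["dist_coeffs"],f["R"],f["t"],-np.array(f["R"]).T@f["t"])
E
```

```text
pics
{'t': 0.0, 'joint_pos': array([ 1.08711972,  0.46944594, -0.04861269,  1.53375857,  0.0240761 ,
        1.14094952, -0.08228638]), 'joint_velocities': array([-3.46434700e-04,  1.27178505e-03,  1.03275802e-03,  6.92018691e-04,
       -1.03313628e-03,  5.05396361e-05,  6.31703510e-05]), 'effort': array([ 4.40895174e-04, -5.10308683e+01, -4.64881060e-02, -2.37716317e+01,
        1.06852484e-02,  7.41057418e-03,  1.96157117e-06]), 'tcp_pos': array([ 0.29627111, -0.6058575 ,  0.24123103]), 'tcp_rot': array([ 3.14154950e+00,  1.97638606e-03, -1.11596724e+00]), 'wrist_force': array([-0.24653262, -0.10708597,  0.59204629]), 'torque': array([0.01053769, 0.052119  , 0.02427346]), 'opening': 1.0034395842010293} 0.011
top 499.3456711421788 499.3456711421788 323.199986039332 204.76970906002103 [0.02309599 0.         0.         0.         0.        ] [[ 1.24642779e-02 -9.99919257e-01  2.47423371e-03]
 [-9.81568291e-01 -1.27073746e-02 -1.90688783e-01]
 [ 1.90704827e-01 -5.18313674e-05 -9.81647425e-01]] [0.13142403 0.53792263 1.17312133] [0.30264979 0.1383098  1.25384217]
side 375.39044861359724 375.39044861359724 316.71963948079576 200.7913191552665 [-0.00687886  0.          0.          0.          0.        ] [[-0.81514749  0.57907208 -0.01449485]
 [ 0.37762575  0.51226797 -0.77134967]
 [-0.43924181 -0.63423738 -0.63624648]] [ 0.37055319 -0.20062047  1.45211695] [1.01564543 0.80918128 0.77452688]
```

View pics/top0.png

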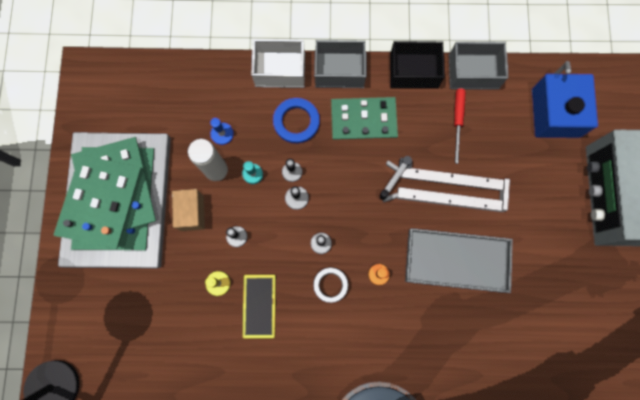

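View pics/side0.png

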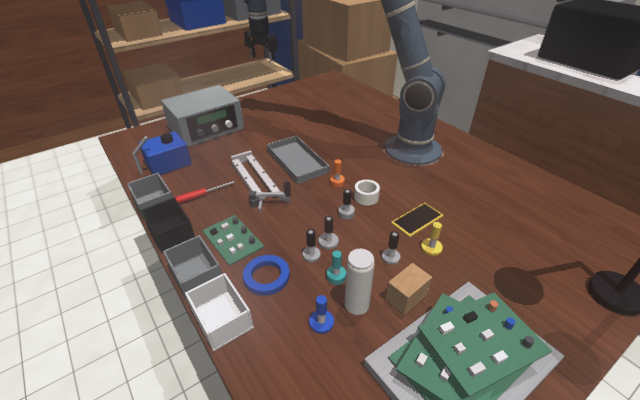

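The top view shows four black-grip feet at (291,170), (296,196), (236,236) and (320,242). The look-alikes are blue (221,130), turquoise (252,172), orange (378,274) and yellow (217,284). The rail runs from (400,180) to (508,190), with the mouth and keeper at the left (knob about (386,193), hinge about (406,162)). The tray is at (460,260).

```bash
cat > h.py <<'E'
from plant import robot
import cv2,numpy as np
def K(f): return np.array([[f["fx"],0,f["cx"]],[0,f["fy"],f["cy"]],[0,0,1.]])
def ray(f,uv,z):
    p=cv2.undistortPoints(np.array(uv,float).reshape(-1,1,2),K(f),np.array(f["dist_coeffs"]))[:,0]
    R=np.array(f["R"]);t=np.array(f["t"]); c=-R.T@t
    d=np.c_[p,np.ones(len(p))]@R
    return c+d*((z-c[2])/d[:,2])[:,None]
def proj(f,X):
    return cv2.projectPoints(np.array(X,float).reshape(-1,1,3),cv2.Rodrigues(np.array(f["R"]))[0],np.array(f["t"],float),K(f),np.array(f["dist_coeffs"]))[0][:,0]
def crop(f,x0,y0,x1,y1,s,name,grid=None):
    im=cv2.resize(f["image"][y0:y1,x0:x1,::-1],None,fx=s,fy=s,interpolation=cv2.INTER_CUBIC); cv2.imwrite(f"pics/{name}.png",im)
E
python3 - <<'E'
from h import *
f=robot.grab_frame("top"); np.savez("top0.npz",**f)
crop(f,200,110,350,260,4,"c_feet"); crop(f,370,140,530,300,4,"c_rail")
f=robot.grab_frame("side"); np.savez("side0.npz",**f)
crop(f,280,170,440,290,5,"c_side"); crop(f,220,130,340,220,6,"c_siderail")
E
```

```text
(no output)
```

View pics/c_feet.png

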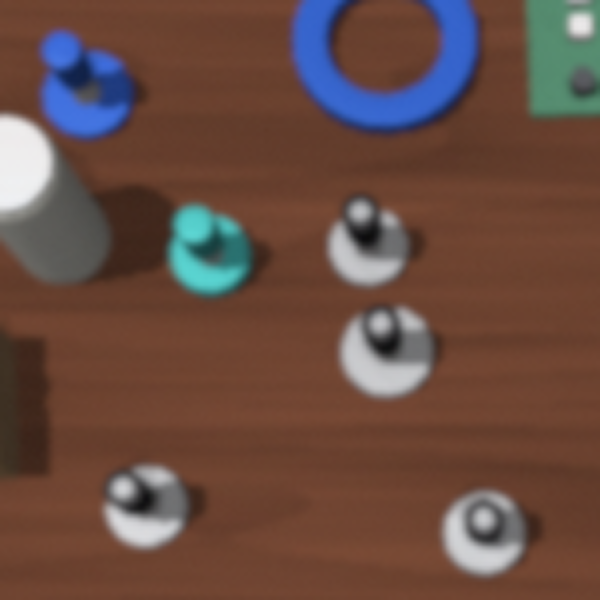

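View pics/c_rail.png

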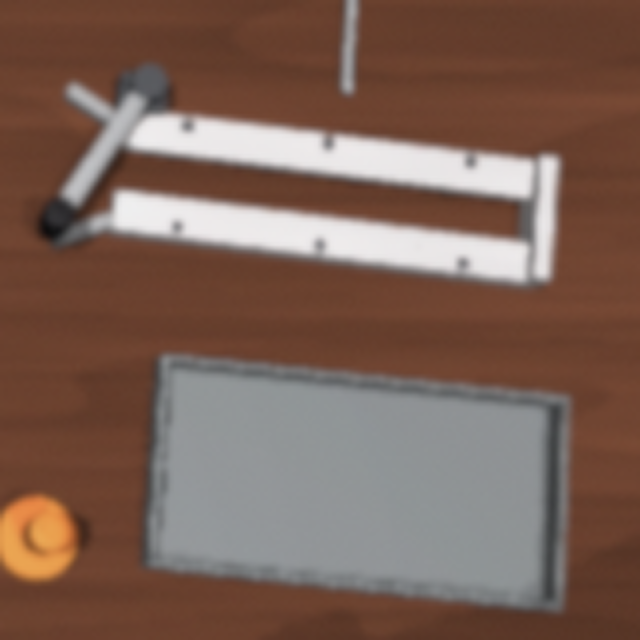

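View pics/c_side.png

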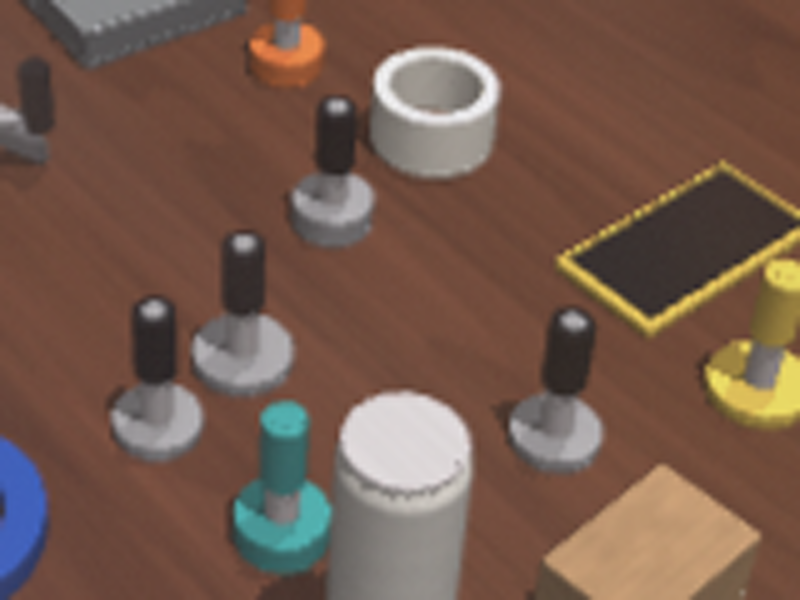

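View pics/c_siderail.png

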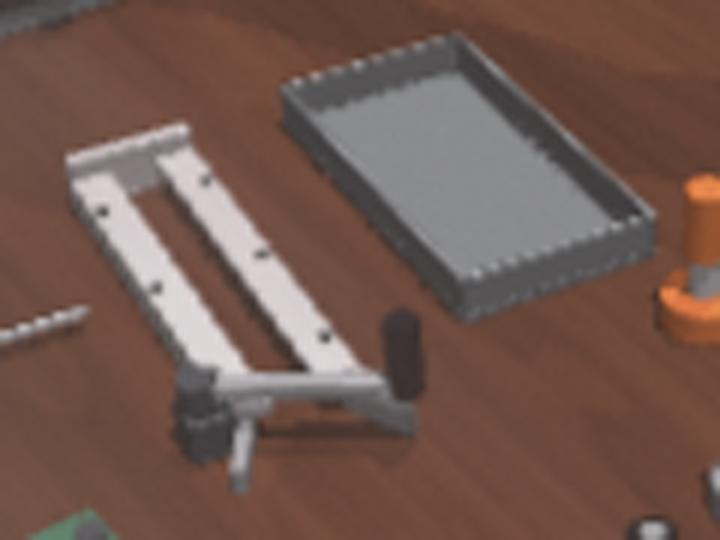

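Close crops confirm the choice. The side crop shows foot (320,242) with a clearly thick (20 mm) base and foot (296,196) with a wide one. Feet (291,170) and (236,236) look sound. Next I'll measure positions from depth and rays.

```bash
cat >> h.py <<'E'
def cloud(f):
    h,w=f["range_z"].shape; v,u=np.mgrid[:h,:w]
    p=cv2.undistortPoints(np.stack([u,v],-1).reshape(-1,1,2).astype(float),K(f),np.array(f["dist_coeffs"]))[:,0]
    z=f["range_z"].reshape(-1).astype(float); R=np.array(f["R"])
    X=(np.c_[p*z[:,None],z]-np.array(f["t"]))@R; X[z==0]=np.nan
    return X.reshape(h,w,3)
def feet(f,uvs,r=22):
    X=cloud(f); out=[]
    for u,v in uvs:
        P=X[v-r:v+r,u-r:u+r].reshape(-1,3); hi=P[P[:,2]>.08]
        out.append(hi[:,:2].mean(0) if len(hi) else np.array([np.nan]*2))
    return out
def basering(f,uv,zt,r=24):
    """centre & diameter of base top from light-neutral mask hull"""
    u,v=uv; im=f["image"][v-r:v+r,u-r:u+r]; im=cv2.resize(im,None,fx=4,fy=4,interpolation=cv2.INTER_CUBIC)
    hsv=cv2.cvtColor(im,cv2.COLOR_RGB2HSV); m=((hsv[...,1]<75)&(hsv[...,2]>75)).astype(np.uint8)
    n,l,s,c=cv2.connectedComponentsWithStats(m)
    i=1+np.argmax(s[1:,4]); cn=np.argwhere(l==i)[:,::-1]
    hull=cv2.convexHull(cn.astype(np.int32))[:,0].astype(float)
    px=(hull+.5)/4-.5+[u-r,v-r]
    W=ray(f,px,zt)[:,:2]
    return W
E
python3 - <<'E'
from h import *
f=dict(np.load("top0.npz")); X=cloud(f)
b=X[60:390,200:560,2]; print("bench z",np.nanmedian(b))
U=[(291,170),(296,196),(236,236),(320,242)]
for u,z in zip(U,[.01,.01,.01,.02]):
    x,y=u;P=X[y-22:y+22,x-22:x+22].reshape(-1,3)
    hi=P[P[:,2]>.075]; W=basering(f,u,z)
    (c,d,a)=cv2.minAreaRect((W*1000).astype(np.float32))
    cc,rr=cv2.minEnclosingCircle((W*1000).astype(np.float32))
    lo=P[(P[:,2]>.006)&(P[:,2]<.025)]
    print(u,len(hi),hi.mean(0).round(4),hi[:,2].max().round(3),"base",np.round(c,1),np.round(d,1),np.round(cc,1),round(2*rr,1),"lo",len(lo),lo.mean(0).round(4),np.median(lo[:,2]).round(4),"\n", np.hypot(*proj(f,[[*hi.mean(0)[:2],0.09]])[0]-u).round(1))
# gate
P=X[175:205,375:400].reshape(-1,3); k=P[P[:,2]>.07]; print("knob",len(k),k.mean(0))
P=X[150:172,395:420].reshape(-1,3); k=P[P[:,2]>.065]; print("hinge",len(k),k.mean(0),np.nanmax(P[:,2]))
for (u,v) in [(400,174),(505,180),(504,190),(399,188),(399,198),(502,210),(405,169)]: print((u,v),X[v,u].round(4))
E
```

```text
bench z 0.0010161216242155582
(291, 170) 135 [0.6073 0.2143 0.0892] 0.096 base [631.1 220.3] [55.  55.6] [634.5 221.5] 62.2 lo 232 [0.6217 0.217  0.0106] 0.0102 
 2.5
(296, 196) 83 [0.5623 0.2054 0.0893] 0.096 base [561.7 207.1] [60.4 61.8] [562.7 206.7] 63.3 lo 369 [0.5733 0.2084 0.0105] 0.0102 
 5.4
(236, 236) 88 [0.4616 0.3534 0.0885] 0.094 base [461.3 355.5] [54.8 53.2] [462.6 355.7] 57.9 lo 222 [0.4604 0.3507 0.0104] 0.0101 
 6.4
(320, 242) 83 [0.4461 0.143  0.0901] 0.096 base [446.1 143.7] [54.8 52.7] [446.2 143.4] 55.6 lo 239 [0.4452 0.1434 0.0188] 0.0198 
 2.7
knob 55 [ 0.56264024 -0.00954769  0.07989124]
hinge 0 [nan nan nan] 0.052061075503620644
(400, 174) [ 0.6184 -0.0525  0.0443]
(505, 180) [ 0.608  -0.3156  0.037 ]
(504, 190) [ 0.5829 -0.3126  0.0345]
(399, 188) [ 0.5885 -0.0535  0.0183]
(399, 198) [ 0.5657 -0.0553  0.0036]
(502, 210) [ 0.5354 -0.3113  0.0166]
(405, 169) [ 0.6372 -0.0688  0.023 ]<stdin>:14: RuntimeWarning: Mean of empty slice.
  ret = um.true_divide(
```

```bash
python3 - <<'E'
from h import *
f=dict(np.load("top0.npz")); X=cloud(f)
def small(u,v,r=11):
    P=X[v-r:v+r,u-r:u+r].reshape(-1,3); hi=P[P[:,2]>.084]; return hi
for u in [(290,163),(295,191),(231,232),(321,239)]:
    hi=small(*u); print(u,len(hi),hi.mean(0).round(4),np.ptp(hi[:,:2],axis=0))
hsv=cv2.cvtColor(f["image"],cv2.COLOR_RGB2HSV)
m=((hsv[...,1]<40)&(hsv[...,2]>190)); m[:160]=0;m[215:]=0;m[:,:395]=0;m[:,515:]=0
m=m.astype(np.uint8)
Z=X[...,2]
mm=m.astype(bool)&(Z>.014)&(Z<.027)
print(mm.sum())
W=ray(f,np.argwhere(mm)[:,::-1],.021)[:,:2]*1000
(c,d,a)=cv2.minAreaRect(W.astype(np.float32)); print(c,d,a)
# direction by lip edges: fit two lines
vals=np.linalg.svd(W-W.mean(0))[2][0]; print("dir",vals,np.degrees(np.arctan2(vals[1],vals[0])),W.mean(0))
im=f["image"].copy(); im[mm]=[255,0,0]
crop(dict(image=im),370,140,530,300,4,"mask")
# tray
mt=(Z>.0235)&(Z<.036); mt[:225]=0;mt[295:]=0;mt[:,:402]=0;mt[:,518:]=0
W=X[mt][:,:2]*1000;(c,d,a)=cv2.minAreaRect(W.astype(np.float32)); print("tray",mt.sum(),c,d,a)
P=X[155:170,400:412].reshape(-1,3);print(np.nanmax(P,0)); h=P[P[:,2]>.044];print(h.round(3))
E
```

```text
(290, 163) 74 [0.6315 0.2196 0.0902] [0.0231395  0.01975081]
(295, 191) 76 [0.5627 0.206  0.0903] [0.02252761 0.01943769]
(231, 232) 77 [0.4622 0.354  0.0897] [0.02197273 0.02350414]
(321, 239) 80 [0.4464 0.1431 0.0905] [0.02128849 0.02117004]
1744
(589.5444946289062, -182.6542205810547) (259.41241455078125, 77.8017349243164) 83.28489685058594
dir [-0.10134679 -0.99485116] -95.81672997095886 [ 587.93757915 -185.48732035]
tray 601 (408.1946105957031, -196.27188110351562) (250.84085083007812, 132.3414306640625) 84.66678619384766
[ 0.68225351 -0.05264546  0.05206108]
[[ 0.665 -0.066  0.046]
 [ 0.665 -0.071  0.045]
 [ 0.665 -0.073  0.046]
 [ 0.665 -0.076  0.045]
 [ 0.662 -0.066  0.045]
 [ 0.663 -0.068  0.045]
 [ 0.663 -0.071  0.044]
 [ 0.662 -0.073  0.045]
 [ 0.662 -0.076  0.045]
 [ 0.659 -0.063  0.047]
 [ 0.66  -0.068  0.045]
 [ 0.66  -0.071  0.046]
 [ 0.659 -0.075  0.048]
 [ 0.658 -0.077  0.051]
 [ 0.656 -0.06   0.05 ]
 [ 0.657 -0.063  0.044]
 [ 0.655 -0.064  0.052]
 [ 0.657 -0.068  0.047]
 [ 0.657 -0.07   0.047]
 [ 0.655 -0.072  0.052]
 [ 0.656 -0.075  0.049]
 [ 0.658 -0.078  0.044]
 
[... 283 characters left out ...]
47]
 [ 0.652 -0.068  0.046]
 [ 0.652 -0.07   0.046]
 [ 0.652 -0.073  0.047]
 [ 0.651 -0.075  0.047]
 [ 0.652 -0.078  0.044]
 [ 0.651 -0.08   0.049]
 [ 0.649 -0.06   0.046]
 [ 0.649 -0.063  0.047]
 [ 0.649 -0.065  0.046]
 [ 0.649 -0.068  0.046]
 [ 0.649 -0.07   0.047]
 [ 0.649 -0.072  0.048]
 [ 0.649 -0.078  0.045]
 [ 0.647 -0.06   0.045]
 [ 0.646 -0.065  0.046]
 [ 0.647 -0.068  0.046]
 [ 0.646 -0.07   0.049]
 [ 0.647 -0.073  0.046]
 [ 0.644 -0.058  0.044]
 [ 0.644 -0.062  0.047]
 [ 0.644 -0.072  0.047]
 [ 0.641 -0.055  0.045]
 [ 0.641 -0.058  0.045]
 [ 0.639 -0.063  0.045]
 [ 0.636 -0.06   0.047]
 [ 0.636 -0.063  0.045]
 [ 0.633 -0.062  0.05 ]
 [ 0.631 -0.053  0.045]
 [ 0.631 -0.058  0.045]]
```

View pics/mask.png

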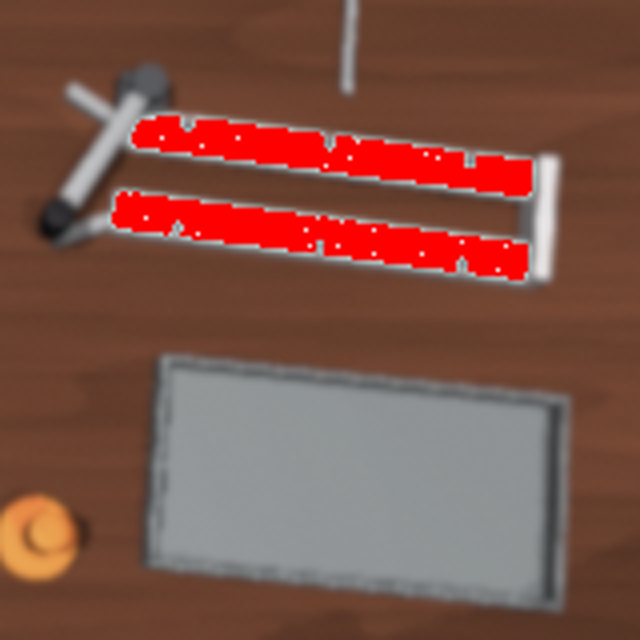

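```bash
python3 - <<'E'
from h import *
f=dict(np.load("top0.npz")); g=cv2.GaussianBlur(f["image"].min(2).astype(float),(1,1),0)
def cross(col,r0,r1,up):
    s=g[r0:r1,col]; th=125
    for i in range(len(s)-1):
        a,b=s[i],s[i+1]
        if up and a<th<=b or (not up and a>=th>b): return r0+i+(th-a)/(b-a)
L={k:[] for k in"abcd"}
for c in range(412,500):
    base=int(round(168+ (c-404)*.093))  # approx top edge row
    e1=cross(c,base-5,base+12,True)
    if e1 is None: continue
    e2=cross(c,int(e1)+4,int(e1)+16,False); 
    if e2 is None: continue
    e3=cross(c,int(e2)+1,int(e2)+22,True)
    if e3 is None: continue
    e4=cross(c,int(e3)+4,int(e3)+18,False)
    if e4 is None: continue
    for k,e in zip("abcd",(e1,e2,e3,e4)): L[k].append((c,e))
for k in L:
    W=ray(f,L[k],.021)[:,:2]*1000
    vx,vy,x0,y0=cv2.fitLine(W.astype(np.float32),cv2.DIST_HUBER,0,.01,.01).ravel()
    if vy<0:vx,vy=-vx,-vy
    print(k,len(W),np.degrees(np.arctan2(vy,vx)), "x at y=-185:",x0+(-185-y0)*vx/vy)
E
```

```text
a 88 83.13197 x at y=-185: 630.0691
b 88 83.22518 x at y=-185: 601.9425
c 88 83.20037 x at y=-185: 575.73816
d 88 83.24834 x at y=-185: 547.0011
```

```bash
cat >> h.py <<'E'
O=np.array([.5889,-.1827]); YAW=np.radians(-6.8)
EX=np.array([np.cos(YAW),np.sin(YAW)]); EY=np.array([-np.sin(YAW),np.cos(YAW)])
def rail(x,y): return O+EX*x+EY*y
HNG=rail(.052,.120)
def knob(a,r=.110): return HNG+r*(-EX*np.cos(a)+EY*np.sin(a))
def down(yaw): return [np.pi,0,yaw]
def st(tag=""):
    s=robot.sense(); print(tag,"t%.1f"%s["t"],s["tcp_pos"].round(4),"F",s["wrist_force"].round(1),"op %.3f"%s["opening"],"yaw %.2f"%s["tcp_rot"][2])
    return s
def swing(a0,a1,z=.061,n=8,v=.08):
    for a in np.linspace(a0,a1,n+1)[1:]:
        robot.move_straight([*knob(a),z],vel=v,attitude=down(np.pi/2-a+YAW))
E
python3 - <<'E'
from h import *
a=.459; y=np.pi/2-a+YAW
k=np.array([.5626,-.0095]); print(knob(a))
for p,w in [((*k,.2),y),((*knob(1.6),.061),np.pi/2-1.6+YAW),((.6315,.2196,.06),np.pi/2),((.4622,.354,.06),1),((.446,.143,.06),.3),((.423,-.13,.1),0),((.42,-.26,.1),0)]:
    print(robot.inverse_kinematics(p,down(w)))
robot.goto([*k,.2],down(y)); st()
robot.grip(1.0,40)
robot.move_straight([*k,.11]); st()
f=robot.grab_frame("side"); crop(f,220,100,380,220,5,"knob1")
robot.move_straight([*k,.061],contact_N=10); st()
E
```

```text
[ 0.56259233 -0.00963192]
[ 0.51837191  0.42889772 -0.75010063  1.81996756  0.33810459  1.02496772
  0.62796989]
[ 0.24617281  0.71739343 -0.54580565  1.66445374  0.45493868  0.8893557
 -0.62980868]
[ 0.12560557  0.79807772 -0.80268834  1.66435063  0.67109195  0.97579688
  0.65189473]
[-0.06228501  0.74747042 -0.94170051  1.87498829  0.75859427  0.92566396
 -0.36956641]
[ 0.27953016  0.55076044 -0.85498945  2.13776617  0.63643085  0.72673112
 -0.70028311]
[ 0.61235133  0.33358493 -0.48159666  2.18186957  0.24469658  0.67646097
 -0.0386573 ]
[ 0.79586812  0.39306405 -0.39957147  2.0743436   0.22915199  0.71546303
  0.24967069]
 t2.5 [ 0.5628 -0.011   0.1999] F [-0.3  0.1 -0.3] op 1.000 yaw 0.99
 t3.5 [ 0.5633 -0.0092  0.1107] F [-0.1 -0.   1. ] op 0.994 yaw 0.99
 t4.0 [ 0.563  -0.0093  0.0615] F [0.5 0.5 0.5] op 0.999 yaw 0.99
```

View pics/knob1.png

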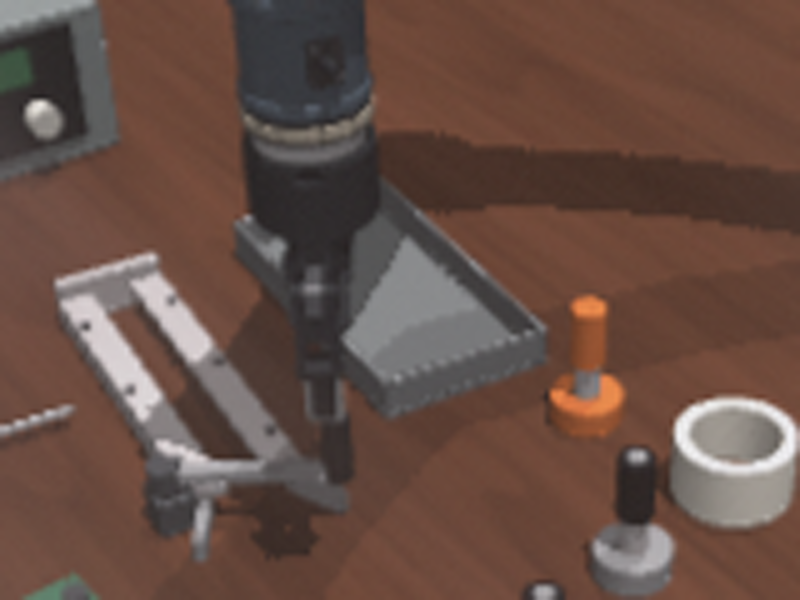

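The gripper is centred over the knob, which is at about crop (340,450). I'll grip it and swing the arm.

```bash
python3 - <<'E'
from h import *
robot.grip(0.0,30); st("g")
for i in range(4):
    a=.459+(1.62-.459)*np.array([i,i+1])/4
    swing(*a,n=2); st(a[1].round(2))
robot.grip(.7); s=st(); 
robot.move_straight([*knob(1.62),.15]); 
robot.move_straight([.45,.03,.22],attitude=down(0.1)); st()
f=robot.grab_frame("top"); np.savez("top1.npz",**f); cv2.imwrite("pics/top1.png",f["image"][:,:,::-1])
X=cloud(f)
p=proj(f,[[*knob(1.6),.08]])[0].astype(int);print(p)
P=X[p[1]-14:p[1]+14,p[0]-14:p[0]+14].reshape(-1,3);k=P[(P[:,2]>.07)&(P[:,2]<.1)]; c=k.mean(0); print(len(k),c)
d=c[:2]-HNG; print("gate angle",np.arctan2(d@EY,-(d@EX)),np.hypot(*d))
E
```

```text
g t4.6 [ 0.5627 -0.0096  0.0614] F [-1.1 -0.5  3.3] op 0.222 yaw 0.99
0.75 t5.3 [0.584  0.014  0.0614] F [0.8 0.1 4.7] op 0.225 yaw 0.71
1.04 t6.0 [0.6108 0.0304 0.0614] F [ 1.1 -0.6  6. ] op 0.224 yaw 0.42
1.33 t6.7 [0.6412 0.0384 0.0613] F [ 1.5 -2.1  6.8] op 0.226 yaw 0.13
1.62 t7.4 [0.6729 0.0375 0.0614] F [ 0.7 -2.3  7.4] op 0.223 yaw -0.16
 t7.9 [0.6726 0.0388 0.0605] F [-0.2  0.7  0.2] op 0.700 yaw -0.17
 t10.3 [0.4505 0.03   0.2198] F [-0.5 -0.8 -0.3] op 0.699 yaw 0.10
[364 149]
51 [0.67290388 0.03843234 0.08022339]
gate angle 1.6185126110841335 0.1096479797542297
```

View pics/top1.png

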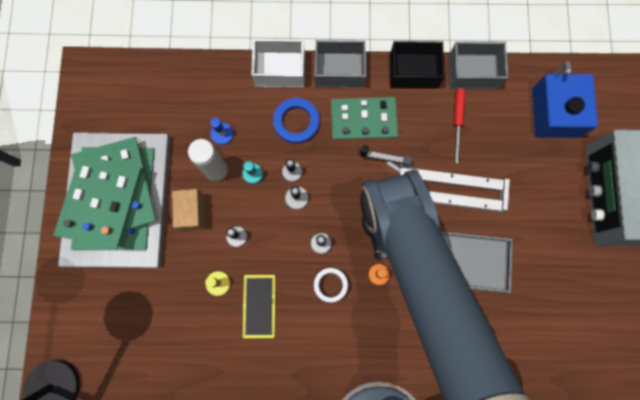

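```bash
cat >> h.py <<'E'
def find(exp,rad=.06,name="top",f=None):
    f=f or robot.grab_frame(name); X=cloud(f); im=f["image"]
    hsv=cv2.cvtColor(im,cv2.COLOR_RGB2HSV)
    m=(X[...,2]>.082)&(X[...,2]<.1)&(np.hypot(X[...,0]-exp[0],X[...,1]-exp[1])<rad)&(hsv[...,1]<110)
    n,l,s,c=cv2.connectedComponentsWithStats(m.astype(np.uint8))
    r=[]
    for i in range(1,n):
        if s[i,4]>=25:
            P=X[l==i]; r.append((P.mean(0).round(4),np.ptp(P[:,:2],axis=0).round(3)))
    return r
def pick(p,yaw,z=.060,N=60):
    robot.grip(.7,N)
    robot.move_straight([*p,.17],vel=.25,attitude=down(yaw))
    robot.move_straight([*p,.115],vel=.2)
    c=robot.move_straight([*p,z],vel=.1,contact_N=10); st("down contact=%s"%c)
    robot.grip(0.0,N); return st("gripped")
def held():
    o=robot.sense()["opening"]; return o>.2
E
python3 - <<'E'
from h import *
r=find((.5627,.206),.045); print(r)
p=r[0][0][:2]
robot.move_straight([.50,.05,.2],vel=.25)
s=pick(p,1.45)
robot.move_straight([*s["tcp_pos"][:2],.117],vel=.12); st("lift")
robot.move_straight([.50,.0,.117],vel=.2,attitude=down(.6)); st("mid")
robot.move_straight([.414,-.257,.117],vel=.2,attitude=down(-.1)); st("over")
f=robot.grab_frame("side"); crop(f,200,100,360,220,5,"s2")
E
```

```text
[(array([0.5628, 0.2059, 0.0899]), array([0.022, 0.019]))]
down contact=False t13.7 [0.563  0.2062 0.0602] F [0.3 0.9 0.3] op 0.699 yaw 1.45
gripped t14.1 [0.5632 0.2063 0.0607] F [-0.6  0.4  2.7] op 0.265 yaw 1.45
lift t14.7 [0.5628 0.2057 0.1164] F [-0.1 -0.7 -3.2] op 0.267 yaw 1.45
mid t15.9 [0.5005 0.0016 0.1171] F [-0.3  0.4 -2.6] op 0.270 yaw 0.60
over t17.4 [ 0.4146 -0.2556  0.117 ] F [ 0.5  0.  -2.3] op 0.266 yaw -0.10
```

View pics/s2.png

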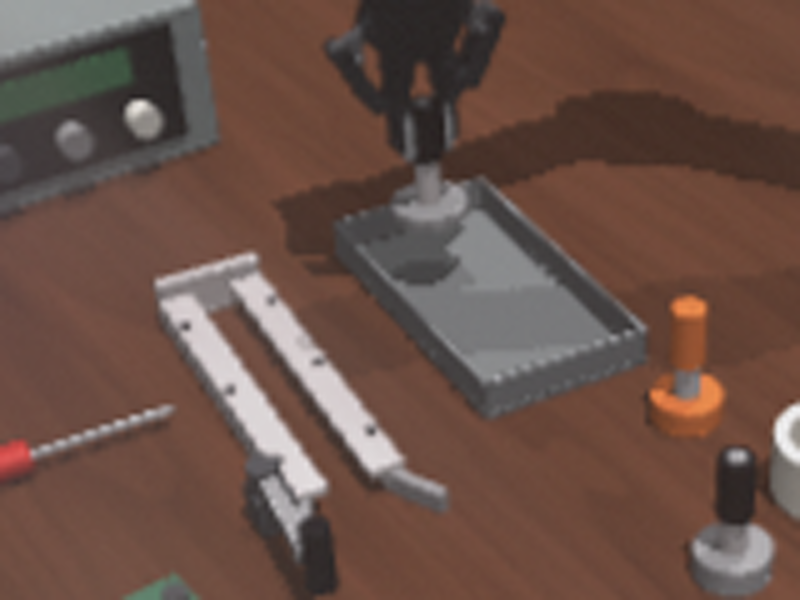

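The foot is held upright over the far part of the tray. I'll lower and release it, then check.

```bash
cat >> h.py <<'E'
def place(z=.0642):
    s=robot.sense(); p=s["tcp_pos"][:2]
    robot.move_straight([*p,z+.008],vel=.12)
    c=robot.move_straight([*p,z-.003],vel=.03,contact_N=3); st("placed contact=%s"%c)
    robot.grip(.6); robot.move_straight([*p,.15],vel=.15); st("up")
E
python3 - <<'E'
from h import *
place()
robot.move_straight([.46,-.02,.2],vel=.25,attitude=down(.2))
f=robot.grab_frame("top"); crop(f,200,110,530,310,2,"t3")
print(find((.414,-.257),.08,f=f)); print(find((.446,.143),.08,f=f)); print(find((.63,.22),.05,f=f)); print(find((.462,.354),.08,f=f))
E
```

```text
placed contact=True t18.4 [ 0.4156 -0.2562  0.0646] F [0.3 0.  5.8] op 0.265 yaw -0.10
up t19.5 [ 0.414  -0.2555  0.1494] F [-0.8 -0.1 -0.8] op 0.598 yaw -0.10
[(array([ 0.418 , -0.2524,  0.0931]), array([0.021, 0.024]))]
[(array([0.4465, 0.1432, 0.0896]), array([0.022, 0.021]))]
[(array([0.6309, 0.2197, 0.0903]), array([0.023, 0.021]))]
[(array([0.4621, 0.3537, 0.0896]), array([0.022, 0.024]))]
```

View pics/t3.png

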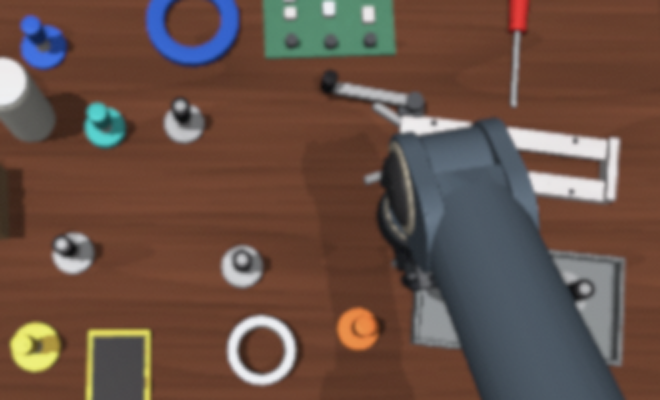

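Wide foot is standing in the tray (grip top at z 0.093, about right for the 4 mm floor). Thick foot is next.

```bash
python3 - <<'E'
from h import *
p=find((.446,.143),.05)[0][0][:2]; print(p)
s=pick(p,1.45)
robot.move_straight([*s["tcp_pos"][:2],.117],vel=.12); st("lift")
robot.move_straight([.50,.06,.117],vel=.2,attitude=down(.9)); st("mid")
robot.move_straight([.50,-.05,.117],vel=.2,attitude=down(.4))
robot.move_straight([.426,-.137,.117],vel=.2,attitude=down(-.1)); st("over")
f=robot.grab_frame("side"); crop(f,200,100,360,220,5,"s4")
E
```

```text
[0.4465 0.1431]
down contact=False t23.5 [0.4469 0.1435 0.0604] F [-0.3  0.4  0.8] op 0.699 yaw 1.45
gripped t23.9 [0.4469 0.1433 0.0607] F [-0.6 -0.4  6.1] op 0.267 yaw 1.45
lift t24.5 [0.4464 0.1427 0.1165] F [-1.2  0.4 -3.5] op 0.267 yaw 1.45
mid t25.2 [0.499  0.061  0.1164] F [-0.3  0.2 -2.9] op 0.266 yaw 0.90
over t26.6 [ 0.4274 -0.1355  0.1173] F [ 0.  -0.3 -2.5] op 0.271 yaw -0.10
```

View pics/s4.png

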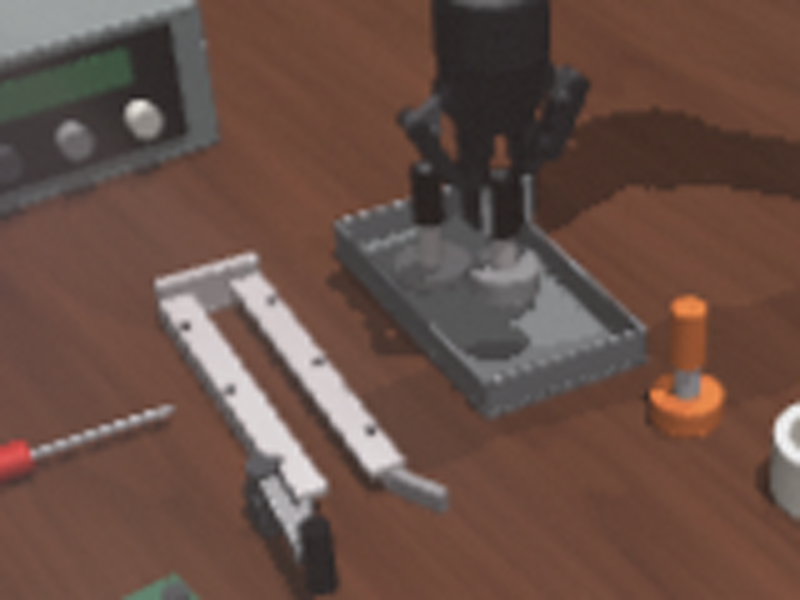

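```bash
cat >> h.py <<'E'
def insert(yend):
    z=robot.sense()["tcp_pos"][2]+.0012
    robot.move_straight([*robot.sense()["tcp_pos"][:2],z],vel=.05)
    robot.move_straight([*rail(0,.215),z],vel=.15,attitude=down(np.pi/2+YAW)); st("out")
    for y in (.17,.135,.105,.08,.05,.02,-.01,-.04,-.07):
        if y<yend-1e-6: break
        c=robot.move_straight([*rail(0,y),z],vel=.05,contact_N=12); s=st("y%.3f c=%s"%(y,c))
        d=s["tcp_pos"][:2]-O; print("   rail",(d@EX).round(4),(d@EY).round(4))
        if c: return False
    return True
E
python3 - <<'E'
from h import *
place()
robot.move_straight([.47,.0,.2],vel=.25,attitude=down(.2))
f=robot.grab_frame("top"); print(find((.426,-.137),.05,f=f)); r=find((.63,.22),.055,f=f); print(r)
p=r[0][0][:2]
robot.move_straight([.55,.1,.2],vel=.25,attitude=down(1.))
s=pick(p,np.pi/2+YAW,N=50)
print(insert(-.04))
f=robot.grab_frame("side"); crop(f,200,100,360,220,5,"s5")
E
```

```text
placed contact=True t27.6 [ 0.4286 -0.1355  0.0646] F [-1.   0.1  6.2] op 0.265 yaw -0.10
up t28.7 [ 0.4269 -0.1352  0.1494] F [-0.  -0.3 -1.2] op 0.604 yaw -0.10
[]
[(array([0.6307, 0.2197, 0.0895]), array([0.023, 0.022]))]
down contact=False t32.5 [0.6308 0.2201 0.0599] F [-0.1  0.2  0.6] op 0.699 yaw 1.45
gripped t33.0 [0.6311 0.2201 0.0608] F [ 0.3 -0.5  2. ] op 0.269 yaw 1.45
out t34.6 [0.6144 0.0324 0.0621] F [-0.1  0.1 -2.3] op 0.265 yaw 1.45
y0.170 c=False t35.7 [ 0.6091 -0.0133  0.0621] F [-0.2  0.3 -2.4] op 0.267 yaw 1.45
   rail -0.0 0.1706
y0.135 c=False t36.5 [ 0.6049 -0.0483  0.0621] F [ 0.3 -0.1 -4. ] op 0.270 yaw 1.45
   rail 0.0 0.1354
y0.105 c=False t37.3 [ 0.6014 -0.0782  0.062 ] F [ 0.4  0.2 -3.2] op 0.266 yaw 1.45
   rail 0.0 0.1052
y0.080 c=False t37.9 [ 0.5984 -0.1033  0.062 ] F [ 0.2 -0.1 -2.7] op 0.270 yaw 1.45
   rail -0.0 0.08
y0.050 c=False t38.7 [ 0.5948 -0.1328  0.062 ] F [-0.1 -0.4 -3. ] op 0.266 yaw 1.45
   rail -0.0 0.0502
y0.020 c=False t39.4 [ 0.5913 -0.1626  0.062 ] F [-0.   0.1 -3.1] op 0.266 yaw 1.45
   rail -0.0 0.0203
y-0.010 c=False t40.2 [ 0.5877 -0.1924  0.062 ] F [-0.7  0.2 -3.3] op 0.265 yaw 1.45
   rail -0.0 -0.0097
y-0.040 c=False t40.9 [ 0.5842 -0.2222  0.062 ] F [-0.5  0.7 -3.1] op 0.267 yaw 1.45
   rail -0.0 -0.0397
True
```

View pics/s5.png

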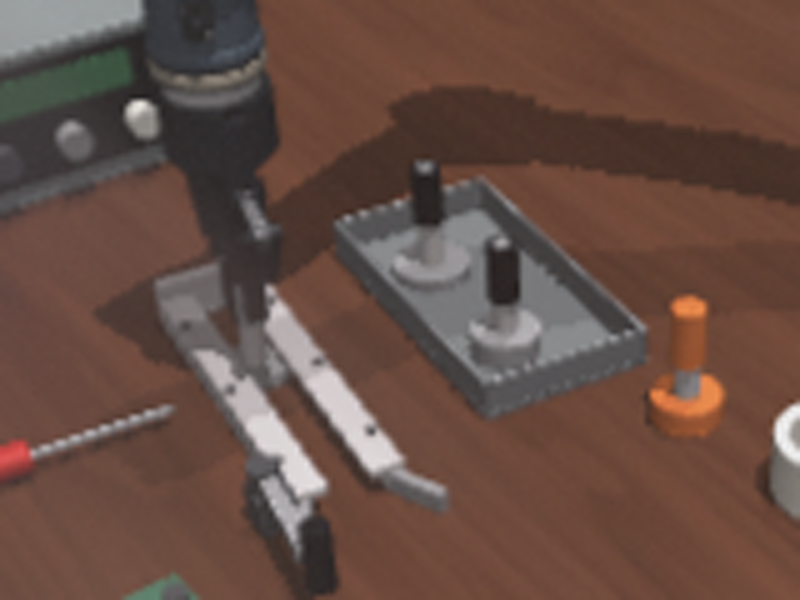

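Foot is inside the rail and no contact force was seen, with both rejects standing in the tray. I'll release it and fetch the last one.

```bash
python3 - <<'E'
from h import *
p=robot.sense()["tcp_pos"][:2]
robot.move_straight([*p,robot.sense()["tcp_pos"][2]-.0012],vel=.03)
robot.grip(.5); robot.move_straight([*p,.17],vel=.15); st("up")
robot.move_straight([.48,.1,.2],vel=.3,attitude=down(1.))
f=robot.grab_frame("top"); print(find((.584,-.222),.05,f=f)); r=find((.462,.354),.06,f=f); print(r)
cv2.imwrite("pics/top6.png",f["image"][:,:,::-1])
s=pick(r[0][0][:2],np.pi/2+YAW,N=50)
print(insert(.05))
f=robot.grab_frame("side"); crop(f,200,100,360,220,5,"s6")
E
```

```text
up t42.4 [ 0.5835 -0.2219  0.169 ] F [ 0.3 -0.5 -0.3] op 0.498 yaw 1.45
[(array([ 0.5847, -0.2197,  0.0896]), array([0.024, 0.023]))]
[(array([0.4323, 0.3791, 0.0898]), array([0.023, 0.022]))]
down contact=False t46.5 [0.4323 0.3796 0.0602] F [-0.9  0.6  1.1] op 0.697 yaw 1.45
gripped t46.9 [0.4326 0.3797 0.0606] F [0.2 1.2 1.8] op 0.265 yaw 1.45
out t49.9 [0.6141 0.0315 0.0619] F [-0.1 -1.  -3.5] op 0.266 yaw 1.45
y0.170 c=False t51.0 [ 0.6091 -0.0133  0.0619] F [ 0.1  0.4 -3.6] op 0.269 yaw 1.45
   rail -0.0 0.1706
y0.135 c=False t51.8 [ 0.6049 -0.0483  0.0619] F [ 0.2  0.5 -3. ] op 0.267 yaw 1.45
   rail -0.0 0.1354
y0.105 c=False t52.6 [ 0.6014 -0.0782  0.0619] F [-0.5  0.  -3.6] op 0.268 yaw 1.45
   rail -0.0 0.1052
y0.080 c=False t53.2 [ 0.5984 -0.1033  0.0619] F [-0.8  1.  -3.7] op 0.265 yaw 1.45
   rail -0.0 0.08
y0.050 c=False t54.0 [ 0.5948 -0.1328  0.0619] F [ 0.1 -0.6 -3.5] op 0.264 yaw 1.45
   rail -0.0 0.0502
True
```

View pics/s6.png

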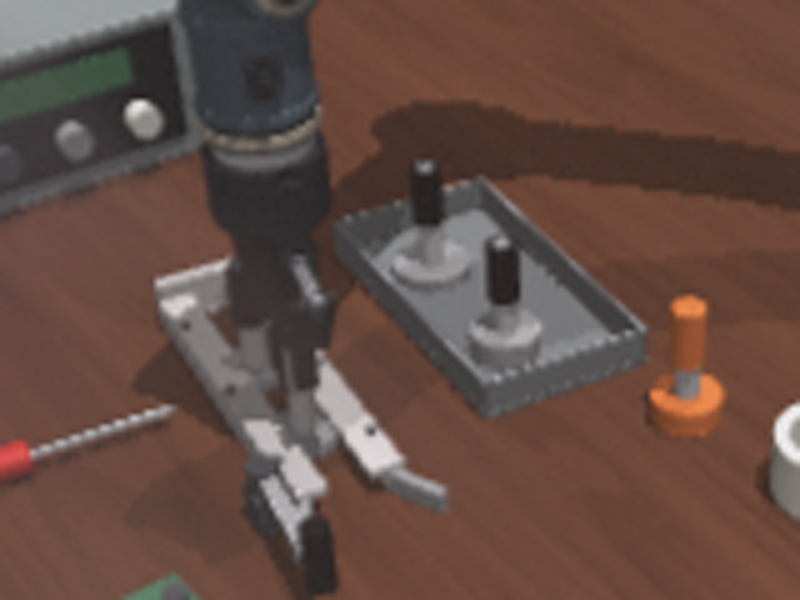

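View pics/top6.png

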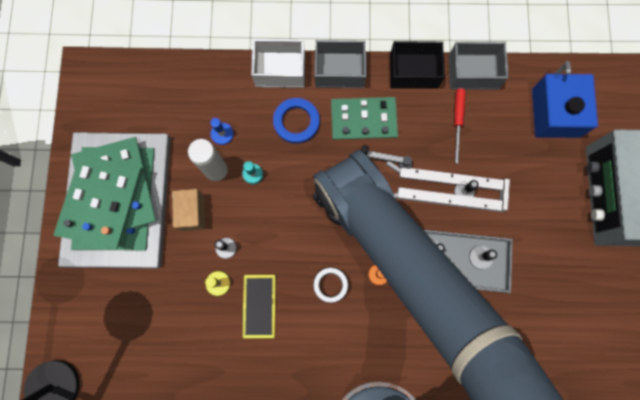

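The last foot had been knocked to (0.432,0.379). It was re-found, and it's now inside the rail. I'll release it and close the keeper.

```bash
python3 - <<'E'
from h import *
p=robot.sense()["tcp_pos"]
robot.move_straight([*p[:2],p[2]-.0012],vel=.03)
robot.grip(.5); robot.move_straight([*p[:2],.17],vel=.15); st("up")
a=1.6185
f=robot.grab_frame("top"); X=cloud(f);q=proj(f,[[*knob(a),.08]])[0].astype(int)
P=X[q[1]-12:q[1]+12,q[0]-12:q[0]+12].reshape(-1,3);k=P[(P[:,2]>.07)&(P[:,2]<.1)];print("knob",len(k),k.mean(0),knob(a))
robot.grip(.7,30)
w=np.pi/2-a+YAW
robot.move_straight([*knob(a),.17],vel=.25,attitude=down(w))
robot.move_straight([*knob(a),.061],vel=.12,contact_N=10); st("dn")
robot.grip(0.0,30); st("g")
for i in range(4):
    aa=a*(1-np.array([i,i+1])/4)
    swing(*aa,n=3); st(aa[1].round(2))
robot.grip(.7); robot.move_straight([*knob(0),.17],vel=.12); st("up")
robot.move_straight([.46,.2,.22],vel=.3,attitude=down(.6)); st()
f=robot.grab_frame("top"); cv2.imwrite("pics/top7.png",f["image"][:,:,::-1]); crop(f,370,140,530,300,4,"c7")
X=cloud(f);q=proj(f,[[*knob(0),.08]])[0].astype(int)
P=X[q[1]-12:q[1]+12,q[0]-12:q[0]+12].reshape(-1,3);k=P[(P[:,2]>.07)&(P[:,2]<.1)];c=k.mean(0)
d=c[:2]-HNG; print("gate angle",len(k),c,np.arctan2(d@EY,-(d@EX)),np.hypot(*d))
for e in [(.585,-.22),(.595,-.133),(.418,-.252),(.43,-.133)]:
    for r in find(e,.04,f=f): print(r, "rail",((r[0][:2]-O)@EX).round(4),((r[0][:2]-O)@EY).round(4))
f=robot.grab_frame("side"); crop(f,200,100,360,220,5,"s7"); cv2.imwrite("pics/side7.png",f["image"][:,:,::-1])
E
```

```text
up t55.5 [ 0.5941 -0.1327  0.1691] F [-0.2  0.6 -1.1] op 0.499 yaw 1.45
knob 54 [0.67302817 0.03841932 0.07948905] [0.67296082 0.03877973]
dn t58.7 [0.6737 0.039  0.0619] F [0.4 0.1 0.5] op 0.705 yaw -0.17
g t59.1 [0.6733 0.0388 0.0617] F [-1.3 -0.   2.9] op 0.221 yaw -0.17
1.21 t60.1 [0.6289 0.0378 0.0616] F [-1.7  1.6  6.2] op 0.225 yaw 0.24
0.81 t61.1 [0.5885 0.0193 0.0616] F [-2.5  1.   7.8] op 0.223 yaw 0.64
0.4 t62.1 [ 0.5584 -0.0138  0.0615] F [-5.8  1.3  9.2] op 0.226 yaw 1.05
0.0 t63.1 [ 0.5439 -0.0564  0.0615] F [-7.8  1.2 12.5] op 0.223 yaw 1.45
up t64.6 [ 0.5449 -0.0569  0.1693] F [ 0.9 -0.2 -0. ] op 0.698 yaw 1.45
 t65.8 [0.4601 0.199  0.2194] F [ 0.7 -0.1  0.4] op 0.701 yaw 0.60
gate angle 55 [ 0.54584442 -0.05614345  0.079566  ] 0.0051789706873907725 0.10973897556578788
(array([ 0.5846, -0.22  ,  0.0898]), array([0.024, 0.022])) rail 0.0001 -0.0375
(array([ 0.5938, -0.1305,  0.09  ]), array([0.023, 0.022])) rail -0.0013 0.0524
(array([ 0.4177, -0.2524,  0.0934]), array([0.023, 0.023])) rail -0.1617 -0.0895
(array([ 0.4303, -0.1327,  0.0933]), array([0.022, 0.023])) rail -0.1634 0.0309
```

View pics/c7.png

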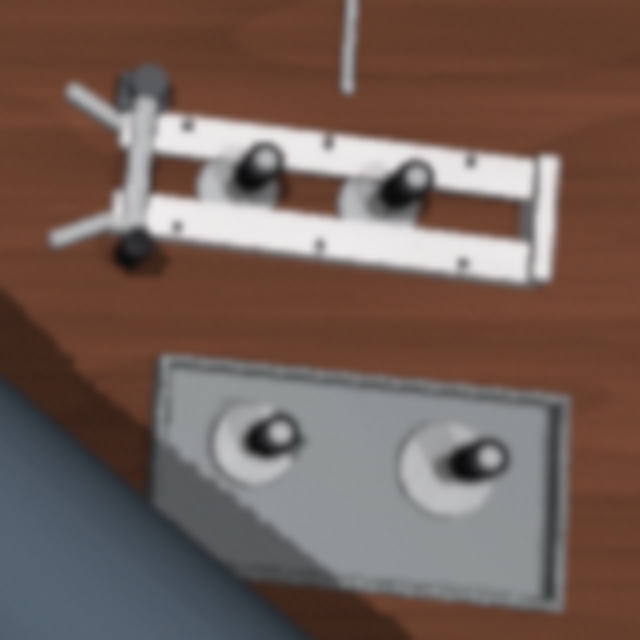

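View pics/s7.png

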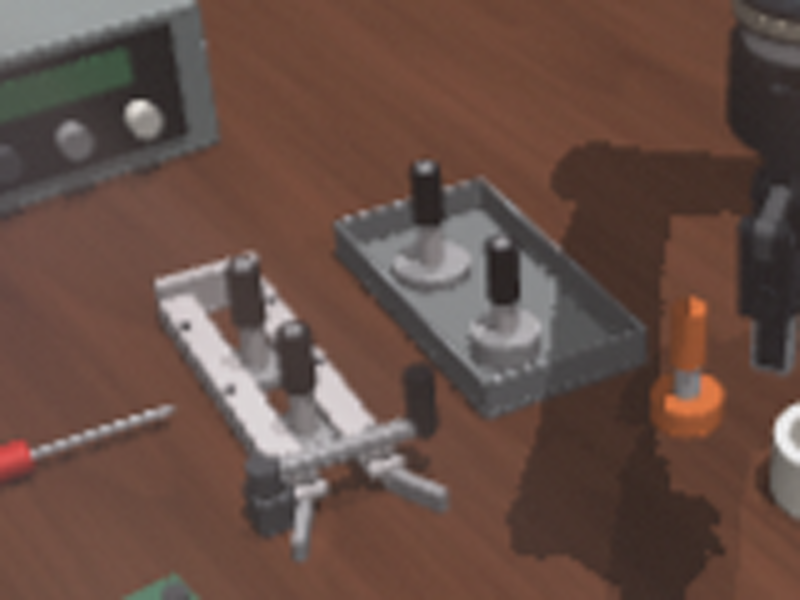

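View pics/side7.png

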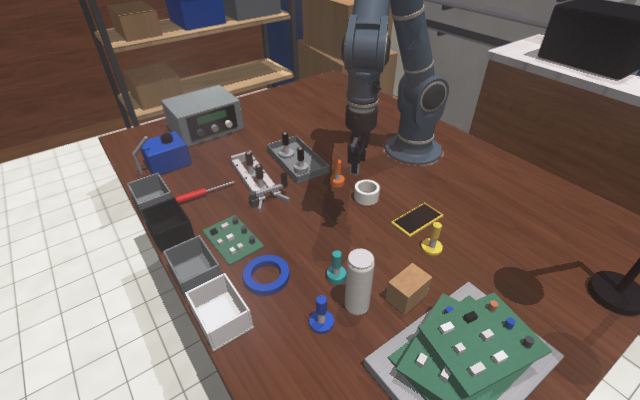

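The keeper is square (0.005 rad), both sound feet are inside the rail and both rejects stand in the tray. No other black-grip feet show in either view. I'm handing in.

```bash
python3 -c "
from h import *
robot.close_job(); st()"
```

```text
the job is handed in; nothing more can be done
the job is handed in; nothing more can be done
```

All four feet on the bench are sorted and the job is handed in, at about 66 s on the robot's clock.

- **Keeper arm:** I swung it out to 1.62 rad first. After the last foot I swung it back, and the final check put it at 0.005 rad, square across the rail.
- **Rail:** Two feet have sound bases. Both slid in without contact and stand fully inside, their centres at rail y = −38 mm and +52 mm.
- **Tray:** The foot with the 58 mm base and the one with the 20 mm thick base both stand upright. Their grip tops measure 93 mm above the bench, about the 94 mm expected with the tray's 4 mm floor.
- **Disturbances:** One foot was knocked about 4 cm aside during the run. I found it again in the camera image before picking it up. I saw no grip slackening.
- **Other things:** The look-alikes and bystanders appear where they started in the last pictures. I checked that by eye and did not measure it.

No check failed. After I released the thick foot, the first picture of it was blocked by the arm, but later pictures confirmed it was standing.

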